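# Charge a mill bottle with grinding balls through the stand's funnel

## Task

Get the mill bottle ready: first clamp it in the filling stand by turning the wing knob clockwise, stopping at the first click of its clutch so that the glass is not overstressed; then swing the funnel fully home over the bottle. Pour all six steel grinding balls from the small beaker through the funnel into the bottle, and set the empty beaker back down upright on the worktop, without disturbing the measuring cylinder, the reagent bottle and the carton around it.

Things in the scene. Friction and masses are not known exactly. Their poses are not given: they have to be found in the camera images.
- bottle_mouth (a point): Empty clear glass bottle standing loose on the stand's base plate: body 60 mm diameter up to 46 mm, conical shoulder to 60 mm, neck 40 mm outside and 34 mm inside, 80 mm tall in all, floor 5 mm thick, about 0.18 kg. This point is the centre of its mouth (top of the neck), 80 mm above its underside; z is up along the bottle. It starts 1.5 to 3 mm away from the vee block.
- bottle_seat (a point): Point on the top of the stand's base plate (10 mm above the worktop) where the bottle's underside is centred once it is pushed fully into the vee block. The stand is fixed to the worktop; this frame's axes are the stand's: the base plate is 110 mm along x and 262 mm along y (from y = -114 mm to +148 mm of this point). The vee block, 52 mm high above the worktop, is on the +y side, the cam on the -y side, the post 120 mm to +y.
- cam_pivot (a point): Vertical axis of the clamp, fixed at stand y = -64.5 mm from the bottle seat; this point lies on it at the height where the wing of the clamp knob is gripped, 84 mm above the worktop. Below it an eccentric steel disc with a free-running white plastic rim ring, 60 mm diameter (29 to 43 mm above the worktop, its centre 8 mm off the axis) turns with the axis. A small plunger housing, up to 60 mm above the worktop and 44 mm from the axis, turns with the disc.
- knob_grip (a point): Centre of the grip of the black wing knob on top of the clamp, 84 mm above the worktop. The wing is a bar 44 mm long along this frame's direction 140 degrees (counter-clockwise from its x axis), 12 mm thick, from 60 to 98 mm above the worktop. Under it (48 to 58 mm) is a toothed wheel of 39 mm diameter. Turn it clockwise seen from above. It drives the cam through a slip clutch: about 0.3 N m makes it slip.
- cam (a joint): Angle of the eccentric cam (rad), grows clockwise seen from above; starts at 0 to 0.35. Turning needs about 0.12 N m; the disc meets the bottle, pushes it into the vee and stops at roughly 0.8 to 1.1; it springs back up to 0.15 as the clutch slips. It stays where it is left.
- knob (a joint): Angle of the wing knob relative to the cam (rad), grows clockwise seen from above. It rests in notches 0.628 rad apart: 0 at the start (the knob carries the cam with it); when the cam is stopped by the bottle the clutch gives way and the knob turns on: it resists up to about 0.17, clicks, and from there turns on easily into the next notch, to rest at 0.55 to 0.65 (one click). Passing 0.8 is a second click.
- funnel_arm (a joint): Angle of the swing arm that carries the funnel (rad): 0 is fully home against its stop with the funnel centred over the bottle seat; grows clockwise seen from above as it swings out, starts at 0.9 to 1.75. Stiff by friction (0.12 N m), stays where it is left.
- post_axis (a point): Vertical axis of the post about which the funnel arm turns, 155 mm above the worktop (the post itself ends at 134 mm).
- swing_pin (a point): Centre of the black sleeve on the upright pin of the funnel arm, 160 mm above the worktop and 42 mm from the post axis; sleeve 13 mm diameter, from 146 to 172 mm; the pin rises from the arm bar at 118 mm. It can be taken from above; the near edge of the funnel rim is 30 mm from the pin's axis.
- funnel_mouth (a point): Centre of the funnel's rim, 153 mm above the worktop and 120 mm from the post axis. Steel funnel, rim 96 mm outside and 92 mm inside, cone 36 mm deep.
- funnel_outlet (a point): Centre of the lower end of the funnel's wide stem (30 mm bore), 96 mm above the worktop, 6 mm above the bottle's mouth.
- beaker_center (a point): Centre (27.5 mm above its underside) of the small glass beaker with six steel balls in it: 45 mm outside diameter at the rim, 41 mm at the foot, 55 mm tall, wall about 2.5 mm, floor 2 mm, sides nearly straight, 0.055 kg empty. z is up along the beaker.
- beaker: The same beaker; origin at the centre of its underside.
- cylinder_center (a point): Measuring cylinder, 151 mm tall, foot 47x53 mm, tube 26 mm; centre 75 mm up; a bystander.
- reagent_center (a point): Small amber reagent bottle with black cap, 45 mm diameter, 85 mm tall; centre half-way up; a bystander.
- carton_center (a point): Small carton, 50x75x28 mm (x, y, z), lying flat; centre half-way up; a bystander.
- ball_0_center (a point): Centre of one of the six steel grinding balls, 14 mm diameter, 11 g each, smooth and rolling freely. They start in the beaker in two layers, their tops about 28 mm above the worktop.
- ball_1_center (a point): Centre of one of the six steel grinding balls, 14 mm diameter, 11 g each, smooth and rolling freely. They start in the beaker in two layers, their tops about 28 mm above the worktop.
- ball_2_center (a point): Centre of one of the six steel grinding balls, 14 mm diameter, 11 g each, smooth and rolling freely. They start in the beaker in two layers, their tops about 28 mm above the worktop.
- ball_3_center (a point): Centre of one of the six steel grinding balls, 14 mm diameter, 11 g each, smooth and rolling freely. They start in the beaker in two layers, their tops about 28 mm above the worktop.
- ball_4_center (a point): Centre of one of the six steel grinding balls, 14 mm diameter, 11 g each, smooth and rolling freely. They start in the beaker in two layers, their tops about 28 mm above the worktop.
- ball_5_center (a point): Centre of one of the six steel grinding balls, 14 mm diameter, 11 g each, smooth and rolling freely. They start in the beaker in two layers, their tops about 28 mm above the worktop.
There are look-alikes about, which are no part of the job. Leave any brown or purple look-alike of the beaker alone.

How it is judged:
By the outcome, as a careful person would: the job done as asked, in the order asked, and still so for the second after the job is handed in, with the robot touching nothing.
It also fails if it takes over 72 s, if anything falls off the work surface, if the arm or the gripper's body presses on something with over 40 N, if the wrist force passes 120 N, or if a joint passes its speed limit or range.

## Robot

A 6-joint arm with a two-finger parallel gripper is mounted at the origin on a cart in front of the work surface, level with it; the furniture and walls round the work are solid. World frame = base frame: x ahead of the robot, y to its left, z up, the work surface at z = 0. Lengths are in m, angles in rad, forces in N, time in s.
With the tool pointing down it reaches from about 0.35 to 0.875 m from the base axis. Payload 15.5 kg.
Tool frame: the origin (TCP) lies midway between the tips of the shut fingers; the grasp point (between the pads) lies 19 mm behind it; z points along the fingers, y is the line along which they close (so a half turn about z gives the same grasp; the last joint's range is limited). The gripper opens to 85 mm and grips with 20 to 120 N. Pads are 22 mm wide; open, the fingers measure 114 mm over their backs; the gripper's body (76 mm by 85 mm) begins 54 mm behind the grasp point. The pads swing forward as they close: fully open they stand 13 mm farther back than shut.
Start: joints at [-1.381, 0.494, 1.345, -0, 1.302, -0.096], TCP at [0.176, -0.6, 0.231] pointing down, gripper open.
Joint ranges: [-2.91, 2.91], [-0.82, 2.16], [0.22, 2.67], [-1.22, 4.37], [0.12, 2.79], [-3.08, 3.08]. Speed limits (rad/s): [1.89, 1.89, 2.57, 3.01, 3.01, 3.01].

## Interface

Orientations are given as [roll, pitch, yaw] about the fixed x, y, z axes, in that order (R = Rz(yaw) Ry(pitch) Rx(roll)).
In Python, from bench import arm gives the robot as it stands.
- The arm moves only by the tool carry_out, never from a script. Its argument "commands" is a list of rows, each a list of 3 entries, a list of its own where there are three numbers: the shift along the tool's x, y, z in mm, then the turn, a rotation vector about the tool's x, y, z in degrees, then the opening in per cent of the stroke, from 0 (shut) to 100 (fully open). A call has 1 to 12 rows; each row is the pose to reach, as a shift and turn from the pose commanded when the call began, along the tool's axes at that moment; what a row does not reach only later rows make up. A row lasts 1/8 s, in which the tool goes at most 62.5 mm and 10.7 degrees, less where a joint would pass 70% of its speed; a pose out of reach is approached as far as the arm can. A call with a gripper value outside its range is refused whole. The fingers move at their own pace and stop on an object; the grip force is fixed at half the most. Time passes only in rows, so rows that repeat a pose let the fingers close. It gives the time, the measured TCP pose, the force, the opening and the grip force at its end, in the units of the state.
- arm.observe(): the state, without advancing time (a new reading comes with each control period).
- arm.grab_frame(name): name is "scene" or "top"; returns a dict with "pixels" (400x640x3 uint8, blue, green, red), "mtx" (3x3 intrinsics, pixels), "extrinsics" (4x4, takes a point from camera to world coordinates). Camera axes: x right, y up, looking along -z (the intrinsics and any distortion apply to the point x, -y, -z); pixel columns grow to the right and rows downward; lengths in m; the calibration is good to about 2 mm. A picture is of the moment at which its call begins. There is no depth.
- arm.sign_off(): hands the job in; it is judged then, once.
The state is a dict: "time": time; "joint_positions": joint angles; "joint_vel": joint speeds; "joint_efforts": joint torques, N m; "tool_pos": TCP position; "ee_rot": TCP orientation; "force": force on the tool from outside, world axes, zero at the start; "ft_torque": the same for the moment, N m; "grip_width": finger opening in m; "gripper_force": force on a finger pad.
Only numpy, scipy, OpenCV 4.12 (cv2) and the standard library are available. Lean on these libraries where they do the work, as an engineer would, in place of code of your own. Each camera call takes 0.05 s, during which the arm holds its last target. There are 200 camera calls.

## Working session

There is one attempt and no reset: what is moved stays moved. The work goes in short steps, Python scripts to look and compute and a tool call to move; the robot and the scene stay as the last step left them, time stands still between calls to the robot, and variables do not carry over. Pictures are saved under pics/ and viewed, at most 10 in all, crops included, and the job is handed in when it is done.

Besides the shell and the picture viewer there is one more tool, called after "Request:" by a JSON object that holds its "method" and its "body", one argument or row to a line. carry_out: Moves the arm, as the interface text tells. Its arguments: {"type":"object","properties":{"commands":{"type":"array","items":{"type":"array"}}},"required":["commands"]}

```bash
mkdir -p pics; ls; python3 - <<'E'
from bench import arm
import cv2,numpy as np
for n in("scene","top"):
    f=arm.grab_frame(n); cv2.imwrite(f"pics/{n}0.png",f["pixels"]); print(n,np.round(f["mtx"],2).tolist(),np.round(f["extrinsics"],4).tolist(),[k for k in f])
print(arm.observe())
E
```

```text
pics
scene [[502.6, 0.0, 308.99], [0.0, 502.6, 204.7], [0.0, 0.0, 1.0]] [[-0.512, 0.6616, -0.5479, -0.2188], [-0.8589, -0.4023, 0.3168, 0.3815], [-0.0108, 0.6328, 0.7742, 1.157], [0.0, 0.0, 0.0, 1.0]] ['pixels', 'mtx', 'extrinsics']
top [[458.07, 0.0, 326.11], [0.0, 458.07, 201.22], [0.0, 0.0, 1.0]] [[-0.0115, 0.9881, -0.1532, 0.3459], [-0.9999, -0.0128, -0.0072, -0.0518], [-0.0091, 0.1531, 0.9882, 1.2291], [0.0, 0.0, 0.0, 1.0]] ['pixels', 'mtx', 'extrinsics']
{'time': 0.1, 'joint_positions': array([-1.38147119e+00,  4.94152507e-01,  1.34607027e+00, -3.65030257e-05,
        1.30248081e+00, -9.55211639e-02]), 'joint_vel': array([-0.00127905, -0.0012226 , -0.00059524, -0.00142723, -0.00052627,
        0.00012873]), 'joint_efforts': array([ 2.11556813e-03, -8.83587527e+01, -3.84564972e+01,  1.44301966e-04,
        5.08725381e-03, -1.53054486e-05]), 'tool_pos': array([ 0.17554964, -0.59950556,  0.23073994]), 'ee_rot': array([-3.14048343e+00, -7.09309490e-05,  2.84855955e-01]), 'force': array([-0.44056237,  0.28752217,  0.18275756]), 'ft_torque': array([ 0.02487058,  0.01372435, -0.05146622]), 'gripper_force': 0.0, 'grip_width': 0.0858976650726703}
```

View pics/scene0.png

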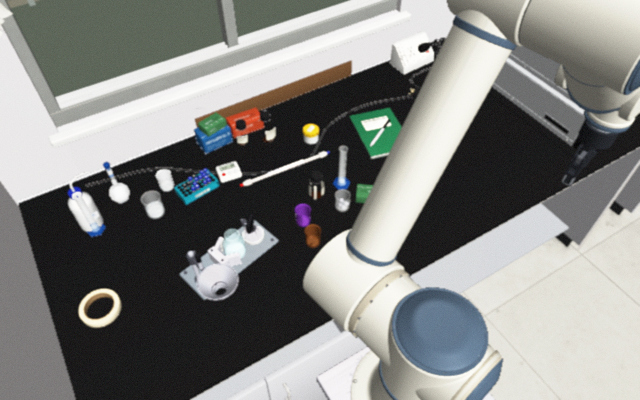

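View pics/top0.png

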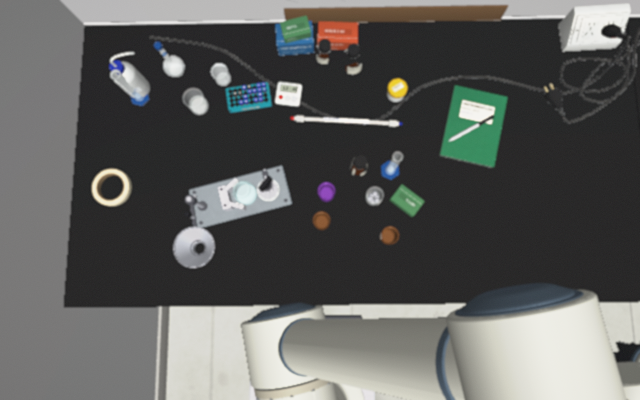

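The scene picture shows the stand at about (230,255), with the funnel swung out at (215,282). In the top picture the stand is at (240,195) and the funnel at (194,247).

Beaker candidates, by top-picture pixel:
- Clear beaker with balls at (374,196).
- Purple cup at (326,191).
- Brown cups at (321,220) and (389,235).
- Clear glasses far off at (196,101) and (220,75).

I choose (374,196), next to the cylinder (393,165), the reagent bottle (360,167) and the carton (407,200). I'll check it in enlarged crops.

```bash
python3 - <<'E'
import cv2,numpy as np
def grid(n,x0,y0,w,h,s,o):
    im=cv2.imread(f"pics/{n}.png")[y0:y0+h,x0:x0+w]
    im=cv2.resize(im,None,fx=s,fy=s,interpolation=cv2.INTER_CUBIC)
    for x in range((x0+9)//10*10,x0+w,10):
        c=(x-x0)*s; cv2.line(im,(c,0),(c,6 if x%50 else 14),(0,255,255),1)
        if x%20==0: cv2.putText(im,str(x),(c-10,26),0,.35,(0,255,255),1)
    for y in range((y0+9)//10*10,y0+h,10):
        c=(y-y0)*s; cv2.line(im,(0,c),(6,c),(0,255,255),1); cv2.putText(im,str(y),(8,c+4),0,.35,(0,255,255),1)
    cv2.imwrite(f"pics/{o}.png",im)
grid("top0",168,155,130,117,5,"c_top_stand")
grid("scene0",172,205,115,100,6,"c_scene_stand")
# beaker both views side by side
grid("top0",340,145,90,60,6,"a"); grid("scene0",300,145,90,75,6,"b")
a=cv2.imread("pics/a.png");b=cv2.imread("pics/b.png")
a=cv2.resize(a,(390,260));b=cv2.resize(b,(390,325))
E
python3 - <<'E'
import cv2,numpy as np
a=cv2.imread("pics/a.png")[:,:];b=cv2.imread("pics/b.png")
cv2.imwrite("pics/c_beak.png",np.vstack([cv2.resize(a,(390,260),interpolation=cv2.INTER_AREA),cv2.resize(b,(390,325),interpolation=cv2.INTER_AREA)]))
E
```

```text
(no output)
```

View pics/c_top_stand.png

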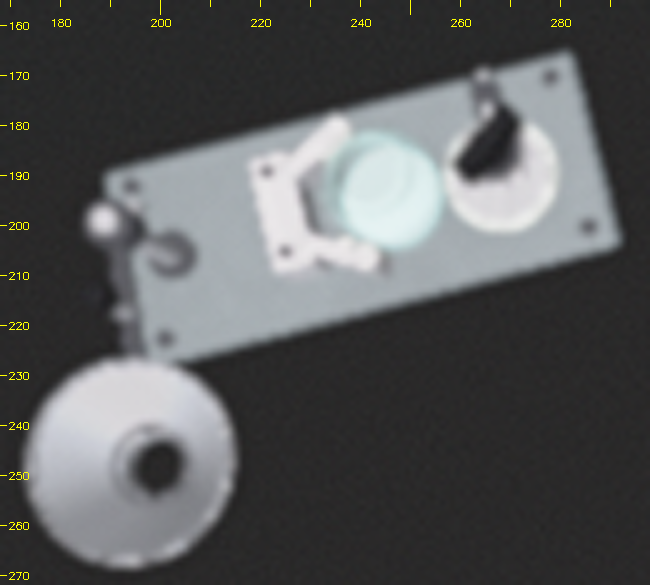

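View pics/c_scene_stand.png

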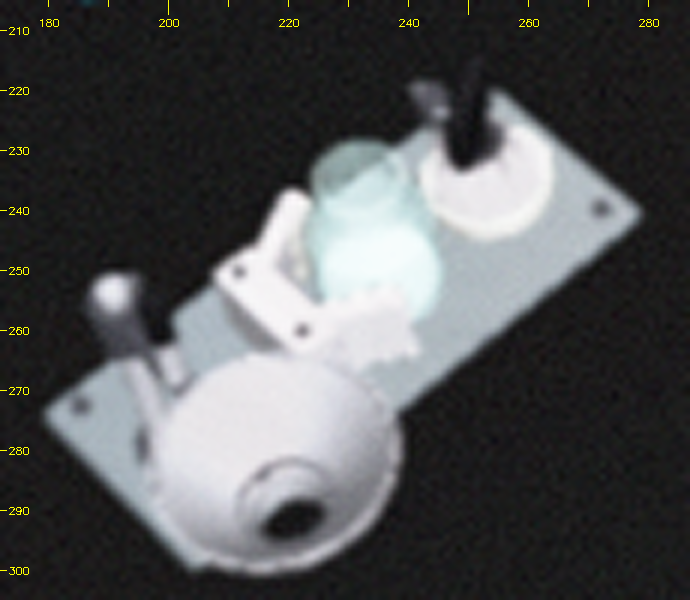

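View pics/c_beak.png

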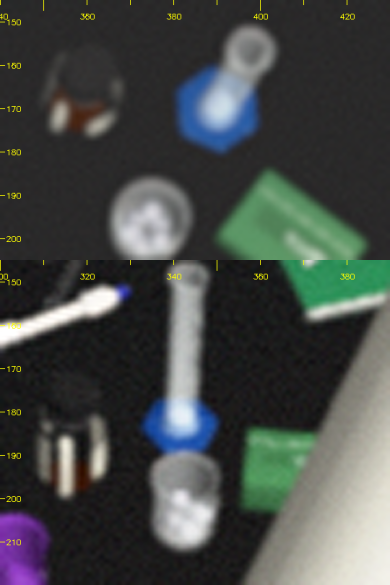

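The beaker crop confirms the choice. It is a clear beaker with shiny balls, rim at about top (374,194), scene rim (342,193) and foot (342,207). The stand crops show the plate corners, the ring at top (268,190), the wing at (266,183), and the post foot at (202,205). Next I'll fit the stand and triangulate.

```bash
cat > h.py <<'E'
import numpy as np
from scipy.optimize import least_squares
C={'scene':(np.array([[502.6,0,308.99],[0,502.6,204.7],[0,0,1]]),np.array([[-0.512,0.6616,-0.5479,-0.2188],[-0.8589,-0.4023,0.3168,0.3815],[-0.0108,0.6328,0.7742,1.157]])),
'top':(np.array([[458.07,0,326.11],[0,458.07,201.22],[0,0,1]]),np.array([[-0.0115,0.9881,-0.1532,0.3459],[-0.9999,-0.0128,-0.0072,-0.0518],[-0.0091,0.1531,0.9882,1.2291]]))}
def proj(n,P):
    K,E=C[n]; p=(np.atleast_2d(P)-E[:,3])@E[:,:3]; q=p*[1,-1,-1]@K.T; return q[:,:2]/q[:,2:]
def ray(n,uv,z):
    K,E=C[n]; d=E[:,:3]@(np.array([1,-1,-1])*(np.linalg.inv(K)@[*uv,1])); return E[:,3]+d*(z-E[2,3])/d[2]
def tri(a,b):  # top px, scene px
    f=lambda P:np.r_[proj('top',P)[0]-a,proj('scene',P)[0]-b]
    r=least_squares(f,[.5,0,.05]); return r.x,r.fun
def stand(p,q): # pose, stand points
    x,y,t=p; q=np.atleast_2d(q); c,s=np.cos(t),np.sin(t)
    return np.c_[x+c*q[:,0]-s*q[:,1],y+s*q[:,0]+c*q[:,1],q[:,2]]
E
python3 - <<'E'
from h import *
cor=np.array([[55,148,10],[55,-114,10],[-55,-114,10]])/1e3
T=np.array([[189,189.4],[282,165],[292.2,203.4]]);S=np.array([[179.2,273.8],[254.8,219.7],[278.8,240.5]])
f=lambda p:np.r_[proj('top',stand(p,cor))-T,proj('scene',stand(p,cor))-S].ravel()
r=least_squares(f,[.4,.2,.2]);p=r.x;print('stand',p,np.degrees(p[2]),np.round(r.fun,1))
for n in C:
    for k,q in dict(pivot84=[0,-.0645,.084],pivtop=[0,-.0645,.098],ring=[0,-.0645,.043],post134=[0,.12,.134],post10=[0,.12,.01],seatTop=[0,0,.09],seat10=[0,0,.01]).items(): print(n,k,np.round(proj(n,stand(p,q)),1))
np.save('stand.npy',p)
print('ring center top@43',ray('top',(268.4,190.5),.043),'scene',ray('scene',(253,234.5),.043),'piv',stand(p,[0,-.0645,.084]))
print('funnel rim@153',ray('top',(194.1,247.3),.153),ray('scene',(218.5,281.5),.153))
P=stand(p,[0,.12,.153])[0]
print('post',P,'home',stand(p,[0,0,.153]))
for a in np.arange(.9,1.8,.1):
    t=p[2]-np.pi/2-a; print(round(a,1),[np.round(proj(n,P+.12*np.array([np.cos(t),np.sin(t),0])),1).tolist() for n in C],[np.round(proj(n,P+[.042*np.cos(t),.042*np.sin(t),.007]),1).tolist() for n in C])
print('beaker rim tri',tri((374.6,194.5),(342.5,193)),ray('top',(374.6,194.5),.055),ray('scene',(342.5,193),.055))
E
```

```text
stand [0.55297577 0.17220049 0.24402673] 13.981701634670411 [-0.2  0.6  0.5  0.9  0.1  1.1 -0.6 -0.5 -1.5 -1.7  0.3 -0.6]
scene pivot84 [[250.1 222.9]]
scene pivtop [[249.6 219.7]]
scene ring [[251.6 231.9]]
scene post134 [[190.5 253.2]]
scene post10 [[199.6 279.5]]
scene seatTop [[231.1 235.4]]
scene seat10 [[234.9 252.5]]
top pivot84 [[265.8 184.5]]
top pivtop [[265.1 183.4]]
top ring [[268.  187.4]]
top post134 [[189.1 199.6]]
top post10 [[203.1 206.8]]
top seatTop [[240.7 190.4]]
top seat10 [[246.5 195.6]]
ring center top@43 [0.56030031 0.10844944 0.043     ] scene [0.55872962 0.11037284 0.043     ] piv [[0.56855975 0.10961144 0.084     ]]
funnel rim@153 [0.40730164 0.26710885 0.153     ] [0.40395367 0.26516483 0.153     ]
post [0.52398233 0.28864525 0.153     ] home [[0.55297577 0.17220049 0.153     ]]
0.9 [[[237.8, 253.4]], [[225.8, 228.4]]] [[[205.5, 248.8]], [[199.5, 208.4]]]
1.0 [[[236.5, 257.6]], [[222.4, 232.3]]] [[[205.0, 250.2]], [[198.3, 209.8]]]
1.1 [[[234.7, 261.7]], [[218.7, 235.9]]] [[[204.3, 251.6]], [[197.0, 211.0]]]
1.2 [[[232.4, 265.7]], [[214.6, 239.1]]] [[[203.4, 253.0]], [[195.5, 212.1]]]
1.3 [[[229.7, 269.7]], [[210.2, 241.9]]] [[[202.4, 254.3]], [[194.0, 213.1]]]
1.4 [[[226.5, 273.4]], [[205.6, 244.2]]] [[[201.3, 255.6]], [[192.4, 213.9]]]
1.5 [[[222.8, 276.9]], [[200.8, 246.1]]] [[[200.0, 256.8]], [[190.7, 214.5]]]
1.6 [[[218.8, 280.2]], [[195.8, 247.5]]] [[[198.6, 257.8]], [[189.0, 215.0]]]
1.7 [[[214.4, 283.1]], [[190.8, 248.4]]] [[[197.1, 258.8]], [[187.2, 215.3]]]
beaker rim tri (array([ 0.5419314 , -0.16887338,  0.06472334]), array([ 0.19803458,  0.1464652 , -0.27236896, -0.02628902])) [ 0.54395326 -0.1693797   0.055     ] [ 0.54829779 -0.17433635  0.055     ]
```

```bash
cat >> h.py <<'E'
from scipy.spatial.transform import Rotation as Ro
def go(pos,rpy_deg):
    """shift mm / rotvec deg in tool axes to reach a TCP pose"""
    from bench import arm
    o=arm.observe(); R=Ro.from_euler('xyz',o['ee_rot']); T=Ro.from_euler('xyz',rpy_deg,degrees=True)
    print('t',o['time'],'shift',np.round(R.inv().apply(np.array(pos)-o['tool_pos'])*1e3,1),'turn',np.round((R.inv()*T).as_rotvec(degrees=True),1))
E
python3 - <<'E'
from h import *
go([.5685,.1096,.2],[180,0,138]); go([.5685,.1096,.065],[180,0,138])
print('beaker rim tri',tri((374.8,194.8),(342.5,195.5)),ray('top',(374.8,194.8),.055),ray('scene',(342.5,195.5),.055))
for n,a,b,z in(('cyl top',(397.8,156.5),(344,148),.15),('reag',(360,160),(317,178),.085)): print(n,tri(a,b)[0],ray('top',a,z))
for a in((402,184),(425,201.5),(409,213),(390,199)): print('carton top',ray('top',a,.028))
E
```

```text
t 0.1 shift [ 576.4 -570.1   31.4] turn [-0.000e+00 -1.000e-01 -1.217e+02]
t 0.1 shift [ 576.4 -569.9  166.4] turn [-0.000e+00 -1.000e-01 -1.217e+02]
beaker rim tri (array([ 0.54349927, -0.17068831,  0.05097023]), array([ 0.17194202,  0.12716426, -0.23572023, -0.0226647 ])) [ 0.54315659 -0.16987663  0.055     ] [ 0.54038372 -0.16915544  0.055     ]
cyl top [ 0.61849044 -0.2186867   0.15436484] [ 0.62032061 -0.21846644  0.15      ]
reag [ 0.63257468 -0.13532896  0.06310026] [ 0.62898055 -0.13150216  0.085     ]
carton top [ 0.5759266  -0.24581391  0.028     ]
carton top [ 0.52797489 -0.30488055  0.028     ]
carton top [ 0.49783285 -0.26138266  0.028     ]
carton top [ 0.53587529 -0.21254712  0.028     ]
```

Request:
{"method": "carry_out", "body": {
  "commands": [
    [[576,-570,31],[0,0,-121.7],45],
    [[576,-570,31],[0,0,-121.7],45],
    [[576,-570,31],[0,0,-121.7],45],
    [[576,-570,31],[0,0,-121.7],45],
    [[576,-570,31],[0,0,-121.7],45],
    [[576,-570,31],[0,0,-121.7],45],
    [[576,-570,31],[0,0,-121.7],45],
    [[576,-570,31],[0,0,-121.7],45],
    [[576,-570,31],[0,0,-121.7],45],
    [[576,-570,31],[0,0,-121.7],45],
    [[576,-570,31],[0,0,-121.7],45],
    [[576,-570,31],[0,0,-121.7],45]
  ]
}}

```text
time: 1.6
tool_pos: [0.5394, 0.0579, 0.2024]
ee_rot: [-3.141, -0.0, 2.413]
force: [0.5, -1.2, -0.3]
grip_width: 0.0384
gripper_force: 0.0
```

```bash
python3 - <<'E'
from h import *
go([.5685,.1096,.12],[180,0,138]); go([.5685,.1096,.065],[180,0,138])
E
```

```text
t 1.6 shift [12.7 58.  82.4] turn [-0.  -0.   0.3]
t 1.6 shift [ 12.7  58.  137.4] turn [-0.  -0.   0.3]
```

Request:
{"method": "carry_out", "body": {
  "commands": [
    [[12.7,58,82],[0,0,0],45],
    [[12.7,58,82],[0,0,0],45],
    [[12.7,58,82],[0,0,0],45],
    [[12.7,58,110],[0,0,0],45],
    [[12.7,58,130],[0,0,0],45],
    [[12.7,58,136],[0,0,0],45],
    [[12.7,58,136],[0,0,0],45]
  ]
}}

```text
time: 2.48
tool_pos: [0.5683, 0.107, 0.0673]
ee_rot: [3.141, 0.0, 2.408]
force: [-0.2, -1.0, 0.6]
grip_width: 0.0384
gripper_force: 0.0
```

```bash
python3 - <<'E'
from h import *
go([.5685,.1096,.065],[180,0,138])
from bench import arm; import cv2
a=arm.grab_frame("scene")["pixels"][195:275,200:300]; b=arm.grab_frame("top")["pixels"][145:225,215:315]
cv2.imwrite("pics/k1.png",cv2.resize(np.hstack([a,b]),None,fx=4,fy=4,interpolation=cv2.INTER_CUBIC))
E
```

```text
t 2.475 shift [1.6 2.1 2.3] turn [ 0.  0. -0.]
```

View pics/k1.png

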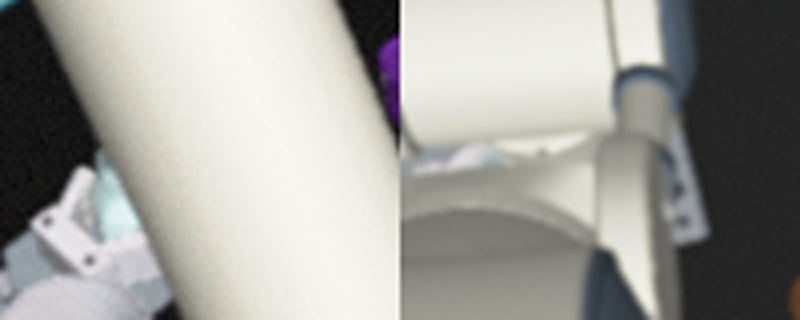

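The arm hides the knob in both views, so I'll close on the wing by feel.

Request:
{"method": "carry_out", "body": {
  "commands": [
    [[1.6,2.1,2],[0,0,0],25],
    [[1.6,2.1,2],[0,0,0],10],
    [[1.6,2.1,2],[0,0,0],5],
    [[1.6,2.1,2],[0,0,0],5],
    [[1.6,2.1,2],[0,0,0],5]
  ]
}}

```text
time: 3.2
tool_pos: [0.5705, 0.1117, 0.0655]
ee_rot: [3.137, 0.002, 2.409]
force: [9.2, 15.8, -2.0]
grip_width: 0.0114
gripper_force: 60.2
```

```bash
cat >> h.py <<'E'
def st():
    from bench import arm
    o=arm.observe(); print(round(o['time'],2),'pos',np.round(o['tool_pos'],4),'rpy',np.round(np.degrees(o['ee_rot']),1),'F',np.round(o['force'],1),'M',np.round(o['ft_torque'],3),'w',round(o['grip_width'],4),'gf',o['gripper_force'],'j6',round(o['joint_positions'][5],2))
E
python3 -c "
from h import *;st()"
```

```text
3.2 pos [0.5705 0.1117 0.0655] rpy [1.797e+02 1.000e-01 1.380e+02] F [ 9.2 15.8 -2. ] M [ 2.306 -1.048  0.079] w 0.0114 gf 60.21560847759247 j6 -0.75
```

Request:
{"method": "carry_out", "body": {
  "commands": [
    [[0.5,2.5,0],[0,0,0],5],
    [[0.5,2.5,0],[0,0,0],5]
  ]
}}

```text
time: 3.45
tool_pos: [0.5706, 0.1123, 0.0654]
ee_rot: [3.14, 0.002, 2.409]
force: [2.6, -0.9, 6.4]
grip_width: 0.0112
gripper_force: 61.7
```

```bash
python3 -c "
from h import *;st()"
```

```text
3.45 pos [0.5706 0.1123 0.0654] rpy [1.799e+02 1.000e-01 1.380e+02] F [ 2.6 -0.9  6.4] M [-0.525 -0.242  0.025] w 0.0112 gf 61.693607568740845 j6 -0.75
```

Request:
{"method": "carry_out", "body": {
  "commands": [
    [[0,0,0],[0,0,7],5],
    [[0,0,0],[0,0,14],5],
    [[0,0,0],[0,0,20],5],
    [[0,0,0],[0,0,20],5]
  ]
}}

```text
time: 3.95
tool_pos: [0.5707, 0.1124, 0.0654]
ee_rot: [3.139, 0.001, 2.058]
force: [3.6, -0.0, 5.5]
grip_width: 0.011
gripper_force: 61.4
```

```bash
python3 -c "
from h import *;st()"
```

```text
3.95 pos [0.5707 0.1124 0.0654] rpy [1.799e+02 1.000e-01 1.179e+02] F [ 3.6 -0.   5.5] M [-0.124 -0.154  0.025] w 0.011 gf 61.4484179019928 j6 -0.4
```

Request:
{"method": "carry_out", "body": {
  "commands": [
    [[0,0,0],[0,0,4],5],
    [[0,0,0],[0,0,8],5]
  ]
}}

```text
time: 4.2
tool_pos: [0.5708, 0.1125, 0.0654]
ee_rot: [3.139, 0.001, 1.918]
force: [3.1, 1.6, 5.5]
grip_width: 0.0109
gripper_force: 61.4
```

```bash
python3 -c "
from h import *;st()"
```

```text
4.2 pos [0.5708 0.1125 0.0654] rpy [179.9   0.  109.9] F [3.1 1.6 5.5] M [ 0.042 -0.112  0.126] w 0.0109 gf 61.412097215652466 j6 -0.26
```

Request:
{"method": "carry_out", "body": {
  "commands": [
    [[0,0,0],[0,0,3],5],
    [[0,0,0],[0,0,6],5]
  ]
}}

```text
time: 4.45
tool_pos: [0.5708, 0.1125, 0.0654]
ee_rot: [3.139, 0.0, 1.814]
force: [4.0, 1.7, 5.3]
grip_width: 0.0114
gripper_force: 61.4
```

```bash
python3 -c "
from h import *;st()"
```

```text
4.45 pos [0.5708 0.1125 0.0654] rpy [179.9   0.  103.9] F [4.  1.7 5.3] M [ 0.014 -0.184  0.117] w 0.0114 gf 61.37937784194946 j6 -0.15
```

Request:
{"method": "carry_out", "body": {
  "commands": [
    [[0,0,0],[0,0,3],5],
    [[0,0,0],[0,0,5],5]
  ]
}}

```text
time: 4.7
tool_pos: [0.5708, 0.1125, 0.0654]
ee_rot: [3.139, 0.0, 1.727]
force: [4.4, 1.4, 4.9]
grip_width: 0.0111
gripper_force: 61.4
```

```bash
python3 -c "
from h import *;st()"
```

```text
4.7 pos [0.5708 0.1125 0.0654] rpy [179.9   0.   99. ] F [4.4 1.4 4.9] M [ 0.054 -0.283  0.224] w 0.0111 gf 61.36461317539215 j6 -0.06
```

Request:
{"method": "carry_out", "body": {
  "commands": [
    [[0,0,0],[0,0,2],5],
    [[0,0,0],[0,0,4],5]
  ]
}}

```text
time: 4.95
tool_pos: [0.5709, 0.1125, 0.0654]
ee_rot: [3.139, 0.0, 1.658]
force: [4.4, 1.8, 4.8]
grip_width: 0.0115
gripper_force: 61.4
```

```bash
python3 -c "
from h import *;st()"
```

```text
4.95 pos [0.5709 0.1125 0.0654] rpy [179.8   0.   95. ] F [4.4 1.8 4.8] M [ 0.087 -0.267  0.267] w 0.0115 gf 61.40772342681885 j6 0.01
```

Request:
{"method": "carry_out", "body": {
  "commands": [
    [[0,0,0],[0,0,2],5],
    [[0,0,0],[0,0,4],5]
  ]
}}

```text
time: 5.2
tool_pos: [0.5709, 0.1125, 0.0654]
ee_rot: [3.139, -0.0, 1.588]
force: [5.3, 0.9, 5.6]
grip_width: 0.0108
gripper_force: 61.4
```

```bash
python3 -c "
from h import *;st()"
```

```text
5.2 pos [0.5709 0.1125 0.0654] rpy [179.8  -0.   91. ] F [5.3 0.9 5.6] M [ 0.078 -0.361  0.289] w 0.0108 gf 61.367783546447754 j6 0.08
```

Request:
{"method": "carry_out", "body": {
  "commands": [
    [[0,0,0],[0,0,2],5],
    [[0,0,0],[0,0,4],5]
  ]
}}

```text
time: 5.45
tool_pos: [0.5709, 0.1124, 0.0654]
ee_rot: [3.139, -0.0, 1.518]
force: [4.1, 0.2, 5.2]
grip_width: 0.0114
gripper_force: 61.4
```

```bash
python3 -c "
from h import *;st()"
```

```text
5.45 pos [0.5709 0.1124 0.0654] rpy [179.8  -0.   87. ] F [4.1 0.2 5.2] M [-0.039 -0.3    0.12 ] w 0.0114 gf 61.35232329368591 j6 0.14
```

Request:
{"method": "carry_out", "body": {
  "commands": [
    [[0,0,0],[0,0,3],5],
    [[0,0,0],[0,0,6],5]
  ]
}}

```text
time: 5.7
tool_pos: [0.5709, 0.1124, 0.0654]
ee_rot: [3.139, -0.001, 1.412]
force: [4.4, 0.1, 5.1]
grip_width: 0.0112
gripper_force: 61.3
```

```bash
python3 -c "
from h import *;st()"
```

```text
5.7 pos [0.5709 0.1124 0.0654] rpy [179.8  -0.   80.9] F [4.4 0.1 5.1] M [ 0.051 -0.348 -0.032] w 0.0112 gf 61.33888900279999 j6 0.25
```

Request:
{"method": "carry_out", "body": {
  "commands": [
    [[0,0,0],[0,0,3],5],
    [[0,0,0],[0,0,5],5]
  ]
}}

```text
time: 5.95
tool_pos: [0.571, 0.1124, 0.0654]
ee_rot: [3.139, -0.001, 1.325]
force: [4.6, 1.3, 5.1]
grip_width: 0.0113
gripper_force: 61.3
```

```bash
python3 -c "
from h import *;st()"
```

```text
5.95 pos [0.571  0.1124 0.0654] rpy [ 1.798e+02 -1.000e-01  7.590e+01] F [4.6 1.3 5.1] M [ 0.105 -0.348  0.008] w 0.0113 gf 61.33311152458191 j6 0.34
```

Request:
{"method": "carry_out", "body": {
  "commands": [
    [[0,0,0],[0,0,2],5],
    [[0,0,0],[0,0,4],5]
  ]
}}

```text
time: 6.2
tool_pos: [0.571, 0.1124, 0.0654]
ee_rot: [3.139, -0.001, 1.256]
force: [6.2, 0.9, 5.1]
grip_width: 0.0113
gripper_force: 61.4
```

```bash
python3 -c "
from h import *;st()"
```

```text
6.2 pos [0.571  0.1124 0.0654] rpy [ 1.798e+02 -1.000e-01  7.190e+01] F [6.2 0.9 5.1] M [ 0.115 -0.443  0.012] w 0.0113 gf 61.38067960739136 j6 0.41
```

Request:
{"method": "carry_out", "body": {
  "commands": [
    [[0,0,0],[0,0,2],5],
    [[0,0,0],[0,0,3.5],5]
  ]
}}

```text
time: 6.45
tool_pos: [0.571, 0.1125, 0.0654]
ee_rot: [3.139, -0.001, 1.195]
force: [5.3, 1.7, 6.6]
grip_width: 0.0116
gripper_force: 61.4
```

```bash
python3 -c "
from h import *;st()"
```

```text
6.45 pos [0.571  0.1125 0.0654] rpy [ 1.799e+02 -1.000e-01  6.850e+01] F [5.3 1.7 6.6] M [ 0.174 -0.441  0.014] w 0.0116 gf 61.382794976234436 j6 0.47
```

Request:
{"method": "carry_out", "body": {
  "commands": [
    [[0,0,0],[0,0,1],5],
    [[0,0,0],[0,0,2],5]
  ]
}}

```text
time: 6.7
tool_pos: [0.571, 0.1124, 0.0654]
ee_rot: [3.139, -0.001, 1.16]
force: [4.9, 1.4, 4.9]
grip_width: 0.0111
gripper_force: 61.4
```

```bash
python3 -c "
from h import *;st()"
```

```text
6.7 pos [0.571  0.1124 0.0654] rpy [ 1.799e+02 -1.000e-01  6.650e+01] F [4.9 1.4 4.9] M [ 0.133 -0.424  0.039] w 0.0111 gf 61.368151903152466 j6 0.5
```

Request:
{"method": "carry_out", "body": {
  "commands": [
    [[0,0,0],[0,0,0],45],
    [[0,0,0],[0,0,0],45],
    [[0,0,0],[0,0,0],45],
    [[0,0,-50],[0,0,0],45],
    [[0,0,-112],[0,0,0],45],
    [[0,0,-160],[0,0,0],45],
    [[0,0,-160],[0,0,0],45]
  ]
}}

```text
time: 7.58
tool_pos: [0.5713, 0.1124, 0.2284]
ee_rot: [3.136, -0.003, 1.161]
force: [-0.1, -0.2, 0.1]
grip_width: 0.0385
gripper_force: 0.0
```

```bash
python3 -c "
from h import *;st();go([.42,-.2,.225],[180,0,66.5])"
```

```text
7.58 pos [0.5713 0.1124 0.2284] rpy [179.7  -0.2  66.5] F [-0.1 -0.2  0.1] M [ 0.015  0.022 -0.02 ] w 0.0385 gf 0.0 j6 0.5
t 7.575 shift [-346.8  -14.4    2.3] turn [ 0.3 -0.2  0. ]
```

Request:
{"method": "carry_out", "body": {
  "commands": [
    [[-60,-2,2],[0,0,0],45],
    [[-120,-4,2],[0,0,0],45],
    [[-180,-7,2],[0,0,0],45],
    [[-240,-9,2],[0,0,0],45],
    [[-300,-12,2],[0,0,0],45],
    [[-347,-14,2],[0,0,0],45],
    [[-347,-14,2],[0,0,0],45]
  ]
}}

```text
time: 8.45
tool_pos: [0.4169, -0.2026, 0.2219]
ee_rot: [-3.14, 0.0, 1.157]
force: [0.6, 0.6, -0.2]
grip_width: 0.0386
gripper_force: 0.0
```

```bash
python3 - <<'E'
from h import *
st()
from bench import arm; import cv2
s=arm.grab_frame("scene")["pixels"]; t=arm.grab_frame("top")["pixels"]
cv2.imwrite("pics/s2.png",s);cv2.imwrite("pics/t2.png",t)
a=cv2.resize(t[150:260,165:300],(660,538),interpolation=cv2.INTER_CUBIC)
b=cv2.resize(s[205:300,172:287],None,fx=1,fy=1)
def g(im,x0,y0,w,h,k):
    c=cv2.resize(im[y0:y0+h,x0:x0+w],None,fx=k,fy=k,interpolation=cv2.INTER_CUBIC)
    for x in range((x0+9)//10*10,x0+w,10): cv2.line(c,((x-x0)*k,0),((x-x0)*k,6),(0,255,255),1); cv2.putText(c,str(x),((x-x0)*k-10,18),0,.35,(0,255,255),1)
    for y in range((y0+9)//10*10,y0+h,10): cv2.line(c,(0,(y-y0)*k),(6,(y-y0)*k),(0,255,255),1); cv2.putText(c,str(y),(8,(y-y0)*k+4),0,.35,(0,255,255),1)
    return c
cv2.imwrite("pics/v2.png",np.vstack([g(t,168,160,130,60,5),g(s,172,212,130,60,5)]))
E
```

```text
8.45 pos [ 0.4169 -0.2026  0.2219] rpy [-179.9    0.    66.3] F [ 0.6  0.6 -0.2] M [0.021 0.01  0.002] w 0.0386 gf 0.0 j6 -0.17
```

View pics/v2.png

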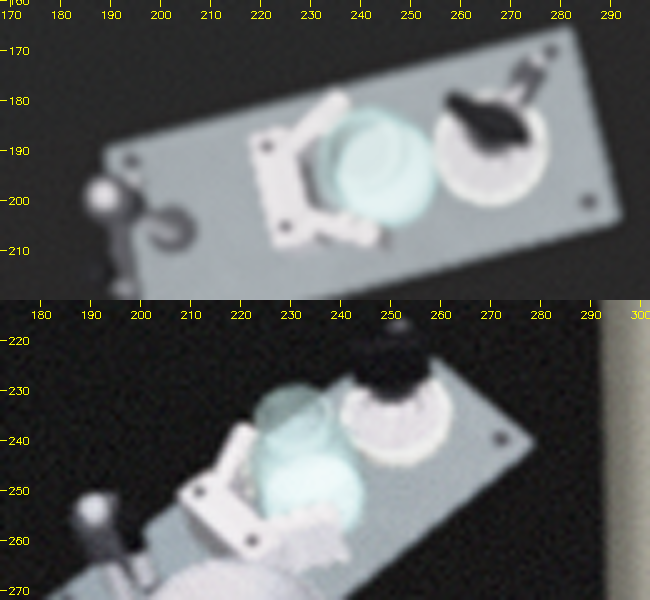

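The wing moved from 138° to 66° (1.25 rad) and the plunger turned about 0.65 rad. That puts the knob about 0.60 rad ahead of the cam, which is one click. The ring at top (267,190) presses on the bottle at (244,193), which sits in the vee. Next is the funnel pin.

```bash
python3 - <<'E'
from h import *
p=np.load('stand.npy'); p[0]+=.0022;p[1]+=.0028; np.save('stand2.npy',p); print(stand(p,[[0,.12,0],[0,0,0]]))
P=stand(p,[0,.12,.0])[0]; a=1.628; t=p[2]-np.pi/2-a
pin=P+[.042*np.cos(t),.042*np.sin(t),0]; print('pin',pin,'home pin',stand(p,[0,.078,0]), 'yaw',np.degrees(t)+180)
go([*pin[:2],.23],[180,0,np.degrees(t)+180])
E
```

```text
[[0.52618233 0.29144525 0.        ]
 [0.55517577 0.17500049 0.        ]]
pin [0.48491316 0.28364424 0.        ] home pin [[0.53633004 0.25068958 0.        ]] yaw 10.704172587372398
t 8.55 shift [ 470.4 -132.2   -7.6] turn [-0.1  0.  55.7]
```

Request:
{"method": "carry_out", "body": {
  "commands": [
    [[60,-17,-8],[0,0,8],45],
    [[120,-34,-8],[0,0,16],45],
    [[180,-51,-8],[0,0,24],45],
    [[240,-68,-8],[0,0,32],45],
    [[300,-85,-8],[0,0,40],45],
    [[360,-101,-8],[0,0,48],45],
    [[420,-118,-8],[0,0,55.7],45],
    [[470,-132,-8],[0,0,55.7],45],
    [[470,-132,-8],[0,0,55.7],45],
    [[470,-132,-8],[0,0,55.7],45]
  ]
}}

```text
time: 9.8
tool_pos: [0.4838, 0.2846, 0.23]
ee_rot: [3.141, 0.001, 0.192]
force: [-0.1, 0.2, 0.3]
grip_width: 0.0382
gripper_force: 0.0
```

```bash
python3 -c "
from h import *;st();go([.4849,.2836,.143],[180,0,10.7])"
```

```text
9.8 pos [0.4838 0.2846 0.23  ] rpy [1.8e+02 1.0e-01 1.1e+01] F [-0.1  0.2  0.3] M [-0.017 -0.018 -0.014] w 0.0382 gf 0.0 j6 1.8
t 9.8 shift [ 1.   1.1 87. ] turn [0.  0.1 0.3]
```

Request:
{"method": "carry_out", "body": {
  "commands": [
    [[1,1,40],[0,0,0],45],
    [[1,1,70],[0,0,0],45],
    [[1,1,87],[0,0,0],45],
    [[1,1,87],[0,0,0],45],
    [[1,1,87],[0,0,0],25],
    [[1,1,87],[0,0,0],8],
    [[1,1,87],[0,0,0],8],
    [[1,1,87],[0,0,0],8]
  ]
}}

```text
time: 10.8
tool_pos: [0.4862, 0.2823, 0.1447]
ee_rot: [-3.141, -0.001, 0.189]
force: [-1.7, -1.7, 5.5]
grip_width: 0.011
gripper_force: 58.4
```

```bash
python3 -c "
from h import *;st()"
```

```text
10.8 pos [0.4862 0.2823 0.1447] rpy [-1.80e+02 -1.00e-01  1.08e+01] F [-1.7 -1.7  5.5] M [-0.185  0.212  0.012] w 0.011 gf 58.431562185287476 j6 1.8
```

```bash
python3 -c "
import numpy as np
for d in range(8,100,8):
  t=np.radians(d);print([[round(42*(1-np.cos(t)),1),round(42*np.sin(t),1),0],[0,0,-d],8],end=', ')"
```

```text
[[np.float64(0.4), np.float64(5.8), 0], [0, 0, -8], 8], [[np.float64(1.6), np.float64(11.6), 0], [0, 0, -16], 8], [[np.float64(3.6), np.float64(17.1), 0], [0, 0, -24], 8], [[np.float64(6.4), np.float64(22.3), 0], [0, 0, -32], 8], [[np.float64(9.8), np.float64(27.0), 0], [0, 0, -40], 8], [[np.float64(13.9), np.float64(31.2), 0], [0, 0, -48], 8], [[np.float64(18.5), np.float64(34.8), 0], [0, 0, -56], 8], [[np.float64(23.6), np.float64(37.7), 0], [0, 0, -64], 8], [[np.float64(29.0), np.float64(39.9), 0], [0, 0, -72], 8], [[np.float64(34.7), np.float64(41.4), 0], [0, 0, -80], 8], [[np.float64(40.5), np.float64(42.0), 0], [0, 0, -88], 8], [[np.float64(46.4), np.float64(41.8), 0], [0, 0, -96], 8],
```

Request:
{"method": "carry_out", "body": {
  "commands": [
    [[0.4,5.8,0],[0,0,-8],8],
    [[1.6,11.6,0],[0,0,-16],8],
    [[3.6,17.1,0],[0,0,-24],8],
    [[6.4,22.3,0],[0,0,-32],8],
    [[9.8,27,0],[0,0,-40],8],
    [[9.8,27,0],[0,0,-40],8]
  ]
}}

```text
time: 11.55
tool_pos: [0.5017, 0.2584, 0.1448]
ee_rot: [3.141, -0.003, 0.889]
force: [1.8, 5.8, 1.3]
grip_width: 0.011
gripper_force: 58.7
```

```bash
python3 -c "
from h import *;st()"
```

```text
11.55 pos [0.5017 0.2584 0.1448] rpy [179.9  -0.2  50.9] F [1.8 5.8 1.3] M [ 0.937 -0.22   0.216] w 0.011 gf 58.6568284034729 j6 1.05
```

Request:
{"method": "carry_out", "body": {
  "commands": [
    [[0.4,5.8,0],[0,0,-8],8],
    [[1.6,11.6,0],[0,0,-16],8],
    [[3.6,17.1,0],[0,0,-24],8],
    [[6.4,22.3,0],[0,0,-32],8],
    [[9.8,27,0],[0,0,-40],8],
    [[13.9,31.2,0],[0,0,-48],8],
    [[13.9,31.2,0],[0,0,-48],8]
  ]
}}

```text
time: 12.42
tool_pos: [0.5337, 0.2511, 0.1448]
ee_rot: [3.14, -0.004, 1.727]
force: [-5.7, 19.2, 2.6]
grip_width: 0.0109
gripper_force: 59.0
```

```bash
python3 -c "
from h import *;st()"
```

```text
12.43 pos [0.5337 0.2511 0.1448] rpy [179.9  -0.2  99. ] F [-5.7 19.2  2.6] M [3.145 0.903 0.169] w 0.0109 gf 59.04104769229889 j6 0.18
```

Request:
{"method": "carry_out", "body": {
  "commands": [
    [[2.6,2.2,0],[0,0,-3],8],
    [[2.7,4.4,0],[0,0,-6],8],
    [[2.8,5.1,0],[0,0,-7],8],
    [[2.8,5.1,0],[0,0,-7],8]
  ]
}}

```text
time: 12.92
tool_pos: [0.5358, 0.2517, 0.1447]
ee_rot: [-3.138, -0.0, 1.847]
force: [-17.5, -4.3, 18.6]
grip_width: 0.0109
gripper_force: 60.8
```

```bash
python3 -c "
from h import *;st()"
```

```text
12.93 pos [0.5358 0.2517 0.1447] rpy [-179.8   -0.   105.8] F [-17.5  -4.3  18.6] M [-0.688  2.863 -0.296] w 0.0109 gf 60.84773004055023 j6 0.06
```

Request:
{"method": "carry_out", "body": {
  "commands": [
    [[0,1.5,0],[0,0,-1],8],
    [[0,2,0],[0,0,-1],8]
  ]
}}

```text
time: 13.18
tool_pos: [0.5357, 0.2522, 0.1445]
ee_rot: [-3.134, -0.001, 1.865]
force: [-32.5, -3.4, 28.3]
grip_width: 0.0112
gripper_force: 62.6
```

```bash
python3 -c "
from h import *;st()"
```

```text
13.18 pos [0.5357 0.2522 0.1445] rpy [-179.6   -0.   106.9] F [-32.5  -3.4  28.3] M [-0.6    5.085  0.049] w 0.0112 gf 62.57450580596924 j6 0.04
```

Request:
{"method": "carry_out", "body": {
  "commands": [
    [[0,-2.5,0],[0,0,0],8],
    [[0,-2.5,0],[0,0,0],45],
    [[0,-2.5,0],[0,0,0],45],
    [[0,-2.5,0],[0,0,0],45],
    [[0,-2.5,-45],[0,0,0],45],
    [[0,-2.5,-95],[0,0,0],45],
    [[0,-2.5,-95],[0,0,0],45]
  ]
}}

```text
time: 14.05
tool_pos: [0.5397, 0.2528, 0.2424]
ee_rot: [3.135, -0.0, 1.864]
force: [0.2, 0.7, -0.7]
grip_width: 0.0386
gripper_force: 0.0
```

```bash
python3 -c "
from h import *;st();go([.48,-.17,.235],[180,0,90])"
```

```text
14.05 pos [0.5397 0.2528 0.2424] rpy [179.6  -0.  106.8] F [ 0.2  0.7 -0.7] M [0.02  0.021 0.056] w 0.0386 gf 0.0 j6 0.04
t 14.05 shift [-387.4 -179.5    6.1] turn [ 0.4 -0.1 16.8]
```

```bash
cat >> h.py <<'E'
_st=st
def st():
    from bench import arm
    o=arm.observe(); open('log.txt','a').write(' '.join(map(str,[*o['joint_positions'],*o['tool_pos'],*o['ee_rot']]))+'\n'); _st()
E
python3 -c "
from h import *;st();go([.5445,-.1685,.225],[180,0,90])"
```

```text
14.05 pos [0.5397 0.2528 0.2424] rpy [179.6  -0.  106.8] F [ 0.2  0.7 -0.7] M [0.02  0.021 0.056] w 0.0386 gf 0.0 j6 0.04
t 14.05 shift [-404.7 -117.4   16.5] turn [ 0.4 -0.1 16.8]
```

Request:
{"method": "carry_out", "body": {
  "commands": [
    [[-55,-16,5],[0,0,3],45],
    [[-110,-32,10],[0,0,6],60],
    [[-165,-48,16],[0,0,9],75],
    [[-220,-64,16],[0,0,12],80],
    [[-275,-80,16],[0,0,15],80],
    [[-330,-96,16],[0,0,16.8],80],
    [[-385,-112,16],[0,0,16.8],80],
    [[-405,-117.5,16],[0,0,16.8],80],
    [[-405,-117.5,16],[0,0,16.8],80]
  ]
}}

```text
time: 15.18
tool_pos: [0.5422, -0.1703, 0.222]
ee_rot: [-3.141, -0.0, 1.569]
force: [0.4, -0.4, 0.9]
grip_width: 0.0683
gripper_force: 0.0
```

```bash
python3 - <<'E'
from h import *
st()
go([.5445,-.1685,.08],[180,0,90]);go([.5445,-.1685,.021],[180,0,90])
from bench import arm; import cv2
s=arm.grab_frame("scene")["pixels"]; t=arm.grab_frame("top")["pixels"]
cv2.imwrite("pics/s3.png",s);cv2.imwrite("pics/t3.png",t)
r=lambda im,k:cv2.resize(im,None,fx=k,fy=k,interpolation=cv2.INTER_CUBIC)
cv2.imwrite("pics/v3.png",np.vstack([r(t[155:235,175:300],5),]))
cv2.imwrite("pics/v3.png",np.vstack([r(t[150:215,175:335],4),r(s[190:275,210:370],4)]))
p=np.load('stand.npy')
print('funnel home expected px',proj('top',stand(p,[0,0,.153])),proj('scene',stand(p,[0,0,.153])))
E
```

```text
15.18 pos [ 0.5422 -0.1703  0.222 ] rpy [-180.    -0.    89.9] F [ 0.4 -0.4  0.9] M [ 0.001 -0.014  0.009] w 0.0683 gf 0.0 j6 -0.41
t 15.175 shift [  1.8   2.4 142. ] turn [-0.  -0.  -0.1]
t 15.175 shift [  1.8   2.4 201. ] turn [-0.  -0.  -0.1]
funnel home expected px [[235.65744932 185.76910967]] [[227.81789837 220.78180114]]
```

View pics/v3.png

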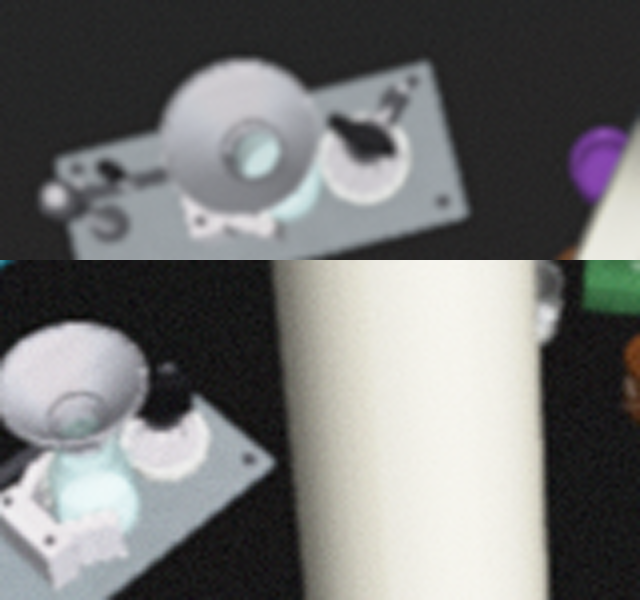

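The funnel rim is centred at top (235.5,184.3), where (235.7,185.8) was expected, and the bottle shows through the outlet, so the funnel is home. Next, the beaker.

Request:
{"method": "carry_out", "body": {
  "commands": [
    [[1.8,2.4,55],[0,0,0],80],
    [[1.8,2.4,110],[0,0,0],80],
    [[1.8,2.4,150],[0,0,0],80],
    [[1.8,2.4,180],[0,0,0],80],
    [[1.8,2.4,201],[0,0,0],80],
    [[1.8,2.4,201],[0,0,0],80],
    [[1.8,2.4,201],[0,0,0],65],
    [[1.8,2.4,201],[0,0,0],55],
    [[1.8,2.4,201],[0,0,0],45],
    [[1.8,2.4,201],[0,0,0],40],
    [[1.8,2.4,201],[0,0,0],40]
  ]
}}

```text
time: 16.65
tool_pos: [0.5452, -0.1678, 0.0228]
ee_rot: [3.14, 0.0, 1.571]
force: [-1.7, 2.4, 9.3]
grip_width: 0.042
gripper_force: 59.3
```

```bash
python3 -c "
from h import *;st()"
```

```text
16.65 pos [ 0.5452 -0.1678  0.0228] rpy [179.9   0.   90. ] F [-1.7  2.4  9.3] M [0.288 0.295 0.   ] w 0.042 gf 59.261472821599455 j6 -0.4
```

Request:
{"method": "carry_out", "body": {
  "commands": [
    [[0,0,-30],[0,0,0],40],
    [[0,0,-80],[0,0,0],40],
    [[0,0,-130],[0,0,0],40],
    [[0,0,-180],[0,0,0],40],
    [[0,0,-230],[0,0,0],40],
    [[0,0,-230],[0,0,0],40]
  ]
}}

```text
time: 17.4
tool_pos: [0.5464, -0.1684, 0.256]
ee_rot: [3.135, 0.003, 1.571]
force: [0.2, -0.0, -1.6]
grip_width: 0.042
gripper_force: 61.3
```

```bash
python3 - <<'E'
from h import *
st()
open('log.txt','a').write('-1.38147 .494152 1.34607 0 1.30248 -.0955 .17555 -.5995 .23074 -3.14048 0 .284856\n')
D=np.loadtxt('log.txt'); r=np.hypot(D[:,6],D[:,7]); z=D[:,8]; print(np.round(np.c_[D[:,:6],r,z],3))
E
```

```text
17.4 pos [ 0.5464 -0.1684  0.256 ] rpy [179.6   0.2  90. ] F [ 0.2 -0.  -1.6] M [-0.038  0.026 -0.042] w 0.042 gf 61.32203864060557 j6 -0.4
[[ 0.338  0.439  1.411 -0.     1.285  0.044  0.596  0.242]
 [-0.41   0.424  1.5    0.     1.219 -0.408  0.568  0.222]
 [-0.403  0.695  1.672  0.     0.774 -0.404  0.57   0.023]
 [-0.403  0.391  1.452  0.     1.291 -0.404  0.572  0.256]
 [-1.381  0.494  1.346  0.     1.302 -0.096  0.625  0.231]]
```

```bash
cat > fk.py <<'E'
from h import *
D=np.loadtxt('log.txt'); D=D[np.abs(D[:,3])<.05]
tw=D[:,1]+D[:,2]+D[:,4]
def fk(p,q):
    a,L1,L2,c,h,d,Lt=p; s=q[...,1]+q[...,2]; t=s+q[...,4]
    rho=a+L1*np.sin(q[...,1])+L2*np.sin(s+c)+Lt*np.sin(t); z=h+L1*np.cos(q[...,1])+L2*np.cos(s+c)+Lt*np.cos(t)
    return np.stack([np.cos(q[...,0])*rho-np.sin(q[...,0])*d,np.sin(q[...,0])*rho+np.cos(q[...,0])*d,z],-1)
def fit():
    f=lambda p:np.r_[(fk(p,D)-D[:,6:9]).ravel()*1e3,(p-p0)*2]
    p0=np.array([0,.42,.40,0,.25,.06,.25]); return least_squares(f,p0)
if __name__=='__main__':
    r=fit();print(np.round(r.x,3),np.abs(r.fun[:-7]).max())
    p=r.x
    s=stand(np.load('stand2.npy'),[0,0,0])[0]; print('seat',s,np.degrees(np.arctan2(s[1],s[0])))
    # j1 such that plane passes over seat; wrist pose for tool pitch beta above horizontal
    R=np.hypot(s[0],s[1]); th=np.arctan2(s[1],s[0]); j1=th-np.arcsin(p[5]/R); rho=np.sqrt(R**2-p[5]**2); print('j1',j1,'rho',rho)
    for b in(-60,-30,0,10,20):
        be=np.radians(b)
        f=lambda q:np.r_[fk(p,np.array([0,q[0],q[1],0,q[2],0]))[[0,2]]-[rho,.21],q.sum()-(np.pi/2-be)]
        g=least_squares(f,[.2,2,-.5]); print(b,np.round(g.x,2),np.round(g.cost,5))
E
python3 fk.py
```

```text
[0.    0.596 0.402 0.297 0.251 0.06  0.329] 0.04247570598112094
seat [0.55517577 0.17500049 0.        ] 17.49570478816928
j1 0.20277099095903062 rho 0.5790438552788478
-60 [0.3  1.91 0.4 ] 0.0
-30 [ 0.49  2.32 -0.72] 0.0
0 [ 2.28  3.18 -3.88] 0.0
10 [ 2.54  3.24 -4.38] 0.0
20 [ 1.42  2.35 -2.54] 0.0
```

```bash
python3 -c "
from h import *;go([.50,0,.30],[180,0,75])
t=Ro.from_euler('xyz',[180,0,75],degrees=True)*Ro.from_rotvec([0,30,0],degrees=True)
print(t.as_matrix()[:,2]); go([.50,0,.30],t.as_euler('xyz',degrees=True))"
```

```text
t 17.4 shift [168.3 -46.1 -44.8] turn [ 0.4  0.1 15. ]
[ 0.12940952  0.48296291 -0.8660254 ]
t 17.4 shift [168.3 -46.1 -44.8] turn [-3.5 29.9 14.8]
```

Request:
{"method": "carry_out", "body": {
  "commands": [
    [[40,-12,-45],[0,0,5],40],
    [[80,-23,-45],[0,0,10],40],
    [[120,-34,-45],[0,0,15],40],
    [[168,-46,-45],[-1.2,10,15],40],
    [[168,-46,-45],[-2.4,20,15],40],
    [[168,-46,-45],[-3.5,30,14.8],40],
    [[168,-46,-45],[-3.5,30,14.8],40],
    [[168,-46,-45],[-3.5,30,14.8],40]
  ]
}}

```text
time: 18.4
tool_pos: [0.4985, 0.0002, 0.2963]
ee_rot: [-3.131, -0.522, 1.303]
force: [-0.4, -0.7, -1.2]
grip_width: 0.0424
gripper_force: 61.6
```

```bash
python3 -c "
from h import *;st();print(np.loadtxt('log.txt')[-1][:6].round(3))"
```

```text
18.4 pos [4.985e-01 2.000e-04 2.963e-01] rpy [-179.4  -29.9   74.7] F [-0.4 -0.7 -1.2] M [-0.327  0.062 -0.021] w 0.0424 gf 61.629158815612755 j6 -0.35
[-0.464  0.275  1.65   0.521  1.369 -0.345]
```

```bash
cat > fk2.py <<'E'
from h import *
def fk(p,q):
    a,L1,L2,c,h,d,Lt=p; s=q[1]+q[2]
    w=np.array([a+L1*np.sin(q[1])+L2*np.sin(s+c),d,h+L1*np.cos(q[1])+L2*np.cos(s+c)])
    u=Ro.from_euler('YZY',[s,SG*q[3],q[4]]).apply([0,0,1]); J=Ro.from_rotvec([0,0,q[0]])
    return J.apply(w+Lt*u),J.apply(u),J.apply(w)
D=np.loadtxt('log.txt')
for SG in(1,-1):
    p0=np.array([0,.596,.402,.297,.251,.06,.329])
    res=lambda p:np.r_[np.concatenate([(fk(p,q)[0]-q[6:9])*1e3 for q in D]),(p-p0)*2]
    r=least_squares(res,p0); q=D[-1]; print(SG,np.round(r.x,3),np.abs(r.fun[:-7]).max(),fk(r.x,q)[1],Ro.from_euler('xyz',q[9:12]).as_matrix()[:,2])
    if SG==1: best=r.x
SG=1;p=best
lip=np.array([.555,.187,.195])
q=D[-1][:5].copy()
for ph in(75,):
  for be in(-45,-20,0,10,20):
    b,f=np.radians([be,ph]); u=np.array([np.cos(b)*np.cos(f),np.cos(b)*np.sin(f),np.sin(b)]); x=np.array([np.sin(b)*np.cos(f),np.sin(b)*np.sin(f),-np.cos(b)])
    T=lip+.032*u-.020*x
    g=least_squares(lambda v:np.r_[fk(p,v)[0]-T,.3*(fk(p,v)[1]-u)],q); q=g.x; print(ph,be,'tcp',T.round(3),'q',q.round(2),'wrist',fk(p,q)[2].round(3),g.cost.round(7))
E
python3 fk2.py
```

```text
1 [0.    0.597 0.402 0.298 0.257 0.06  0.335] 0.009244136117247947 [ 0.12197581  0.48389945 -0.86658135] [ 0.12197581  0.48389945 -0.86658135]
-1 [-0.113  0.986  0.495  0.668 -0.54   0.062 -0.302] 48.52512159192307 [-0.31383253 -0.38800247 -0.86658135] [ 0.12197581  0.48389945 -0.86658135]
75 -45 tcp [0.565 0.223 0.187] q [-0.13  0.53  1.8   1.    0.99] wrist [ 0.503 -0.007  0.424] 0.0
75 -20 tcp [0.565 0.223 0.203] q [-0.29  0.71  1.89  1.36  1.29] wrist [ 0.483 -0.082  0.318] 0.0
75 0 tcp [0.563 0.218 0.215] q [-0.34  0.92  1.9   1.5   1.6 ] wrist [ 0.476 -0.106  0.215] 0.0
75 10 tcp [0.562 0.214 0.22 ] q [-0.34  1.03  1.88  1.54  1.76] wrist [ 0.477 -0.105  0.162] 0.0
75 20 tcp [0.561 0.209 0.225] q [-0.32  1.14  1.85  1.57  1.92] wrist [ 0.479 -0.095  0.11 ] 0.0
```

```bash
cat > pour.py <<'E'
from h import *
def pose(be,lip,ph=75):
    R=Ro.from_euler('xyz',[180,0,ph],degrees=True)*Ro.from_rotvec([0,90+be,0],degrees=True); M=R.as_matrix()
    return np.array(lip)+.032*M[:,2]+.020*M[:,0], R
def rows(lst):
    from bench import arm
    o=arm.observe(); R0=Ro.from_euler('xyz',o['ee_rot'])
    for be,lip in lst:
        T,R=pose(be,lip); print(be,lip,np.round(T,3),'shift',np.round(R0.inv().apply(T-o['tool_pos'])*1e3,1).tolist(),'turn',np.round((R0.inv()*R).as_rotvec(degrees=True),1).tolist())
E
python3 -c "
from pour import *
rows([(-60,(.49,.03,.27)),(-40,(.53,.11,.26)),(-20,(.555,.187,.24)),(-12,(.555,.187,.198))])"
```

```text
-60 (0.49, 0.03, 0.27) [0.499 0.062 0.252] shift [29.9, -15.6, 68.2] turn [-0.4, 0.1, -0.3]
-40 (0.53, 0.11, 0.26) [0.54  0.146 0.255] shift [110.7, 2.3, 111.6] turn [-0.4, 20.1, -0.4]
-20 (0.555, 0.187, 0.24) [0.565 0.223 0.248] shift [176.9, 6.5, 157.7] turn [-0.3, 40.1, -0.4]
-12 (0.555, 0.187, 0.198) [0.564 0.221 0.211] shift [157.2, 6.8, 189.0] turn [-0.3, 48.1, -0.5]
```

Request:
{"method": "carry_out", "body": {
  "commands": [
    [[40,0,50],[0,5,0],40],
    [[75,1,85],[0,12,0],40],
    [[110,2,112],[0,20,0],40],
    [[133,4,127],[0,27,0],40],
    [[155,5,142],[0,34,0],40],
    [[177,6.5,158],[0,40,0],40],
    [[177,6.5,158],[0,40,0],40],
    [[177,6.5,158],[0,40,0],40]
  ]
}}

```text
time: 19.4
tool_pos: [0.5643, 0.2239, 0.2488]
ee_rot: [-3.119, -1.221, 1.29]
force: [0.6, -1.1, -1.5]
grip_width: 0.0423
gripper_force: 61.7
```

```bash
python3 - <<'E'
from pour import *
st(); L=(.555,.187)
rows([(-15,(*L,.215))]+[(b,(*L,.198)) for b in(-12,-8,-4,0,4,8,12)])
from bench import arm;import cv2
s=arm.grab_frame("scene")["pixels"]; t=arm.grab_frame("top")["pixels"]
r=lambda im,k:cv2.resize(im,None,fx=k,fy=k,interpolation=cv2.INTER_CUBIC)
cv2.imwrite("pics/v4.png",np.vstack([r(t[120:215,185:385],3.5),r(s[170:245,170:370],3.5)]))
E
```

```text
19.4 pos [0.5643 0.2239 0.2488] rpy [-178.7  -70.    73.9] F [ 0.6 -1.1 -1.5] M [-0.62   0.134  0.051] w 0.0423 gf 61.728082835034 j6 -0.89
-15 (0.555, 0.187, 0.215) [0.564 0.222 0.226] shift [-22.0, 0.7, 6.0] turn [-0.3, 5.0, -0.4]
-12 (0.555, 0.187, 0.198) [0.564 0.221 0.211] shift [-36.5, 0.9, 10.6] turn [-0.3, 8.0, -0.4]
-8 (0.555, 0.187, 0.198) [0.564 0.22  0.213] shift [-34.5, 0.8, 8.8] turn [-0.3, 12.0, -0.4]
-4 (0.555, 0.187, 0.198) [0.564 0.219 0.216] shift [-32.7, 0.8, 6.9] turn [-0.2, 16.0, -0.4]
0 (0.555, 0.187, 0.198) [0.563 0.218 0.218] shift [-31.0, 0.8, 4.9] turn [-0.2, 20.0, -0.4]
4 (0.555, 0.187, 0.198) [0.563 0.216 0.22 ] shift [-29.4, 0.8, 2.7] turn [-0.2, 24.0, -0.4]
8 (0.555, 0.187, 0.198) [0.562 0.215 0.222] shift [-28.1, 0.7, 0.5] turn [-0.2, 28.0, -0.4]
12 (0.555, 0.187, 0.198) [0.562 0.213 0.224] shift [-26.8, 0.7, -1.8] turn [-0.2, 32.0, -0.4]
```

View pics/v4.png

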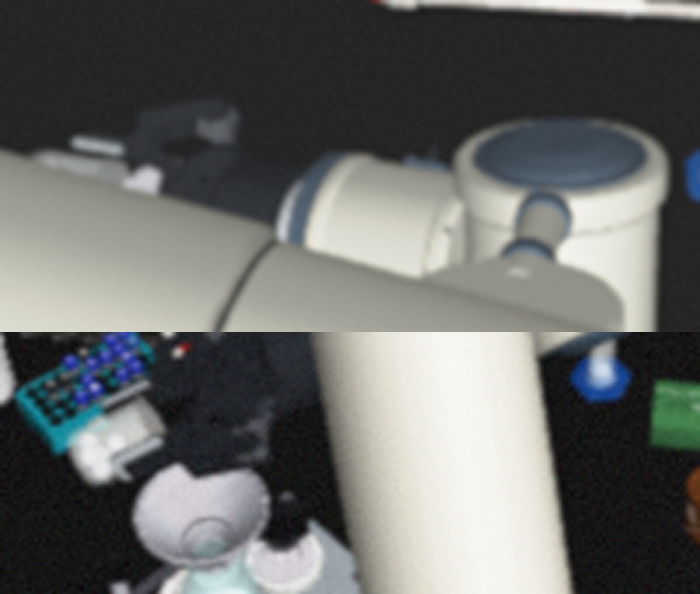

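The picture shows the tilted beaker with its balls over the funnel (scene funnel about (228,215)) and the wrist clear of the cylinder. Now the slow pour.

Request:
{"method": "carry_out", "body": {
  "commands": [
    [[-22,0.7,6],[0,5,0],40],
    [[-36.5,0.9,10.6],[0,8,0],40],
    [[-34.5,0.8,8.8],[0,12,0],40],
    [[-33.5,0.8,7.8],[0,14,0],40],
    [[-32.7,0.8,6.9],[0,16,0],40],
    [[-31.8,0.8,5.9],[0,18,0],40],
    [[-31,0.8,4.9],[0,20,0],40],
    [[-30.6,0.8,4.4],[0,21,0],40],
    [[-30.2,0.8,3.8],[0,22,0],40],
    [[-29.8,0.8,3.2],[0,23,0],40],
    [[-29.4,0.8,2.7],[0,24,0],40],
    [[-29.4,0.8,2.7],[0,24,0],40]
  ]
}}

```text
time: 21.0
tool_pos: [0.5634, 0.2158, 0.2199]
ee_rot: [-0.117, -1.498, -1.716]
force: [0.0, -0.1, -1.7]
grip_width: 0.0424
gripper_force: 61.8
```

```bash
python3 - <<'E'
from pour import *
st(); L=(.555,.187)
rows([(b,(*L,.198)) for b in(4,8,12,16,20)])
E
```

```text
21.0 pos [0.5634 0.2158 0.2199] rpy [ -6.7 -85.8 -98.3] F [ 0.  -0.1 -1.7] M [-0.66   0.206 -0.004] w 0.0424 gf 61.776403034309624 j6 -1.28
4 (0.555, 0.187, 0.198) [0.563 0.216 0.22 ] shift [0.2, -0.7, 0.6] turn [0.0, -0.1, -0.5]
8 (0.555, 0.187, 0.198) [0.562 0.215 0.222] shift [2.4, -0.7, -0.9] turn [0.1, 3.9, -0.5]
12 (0.555, 0.187, 0.198) [0.562 0.213 0.224] shift [4.5, -0.7, -2.5] turn [0.1, 7.9, -0.5]
16 (0.555, 0.187, 0.198) [0.562 0.211 0.226] shift [6.4, -0.7, -4.3] turn [0.1, 11.9, -0.5]
20 (0.555, 0.187, 0.198) [0.561 0.209 0.228] shift [8.3, -0.8, -6.2] turn [0.1, 15.9, -0.5]
```

Request:
{"method": "carry_out", "body": {
  "commands": [
    [[1.2,-0.7,-0.4],[0,2,0],40],
    [[2.4,-0.7,-0.9],[0,4,0],40],
    [[3,-0.7,-1.3],[0,5,0],40],
    [[3.5,-0.7,-1.7],[0,6,0],40],
    [[4,-0.7,-2.1],[0,7,0],40],
    [[4.5,-0.7,-2.5],[0,8,0],40],
    [[4.5,-0.7,-2.5],[0,8,0],40],
    [[4.5,-0.7,-2.5],[0,8,0],40],
    [[4.5,-0.7,-2.5],[0,8,0],40]
  ]
}}

```text
time: 22.12
tool_pos: [0.5621, 0.2132, 0.2246]
ee_rot: [-0.038, -1.359, -1.796]
force: [0.6, -0.1, -0.5]
grip_width: 0.0418
gripper_force: 61.8
```

```bash
python3 - <<'E'
from pour import *
st(); L=(.555,.187)
rows([(b,(*L,.198)) for b in(16,20,24,28)])
from bench import arm;import cv2
s=arm.grab_frame("scene")["pixels"];cv2.imwrite("pics/s5.png",s)
a=cv2.imread("pics/s3.png").astype(int)
def w(im): # bright neutral pixels in the beaker area
    c=im[175:215,185:220].astype(int); return (c.min(2)>150).sum()
print(w(s))
E
```

```text
22.12 pos [0.5621 0.2132 0.2246] rpy [  -2.2  -77.9 -102.9] F [ 0.6 -0.1 -0.5] M [-0.476  0.141 -0.015] w 0.0418 gf 61.769253553356975 j6 -1.34
16 (0.555, 0.187, 0.198) [0.562 0.211 0.226] shift [1.8, -0.0, -1.6] turn [0.1, 3.9, -0.4]
20 (0.555, 0.187, 0.198) [0.561 0.209 0.228] shift [3.9, -0.0, -3.2] turn [0.1, 7.9, -0.4]
24 (0.555, 0.187, 0.198) [0.56  0.207 0.229] shift [5.9, -0.1, -5.0] turn [0.1, 11.9, -0.4]
28 (0.555, 0.187, 0.198) [0.56  0.205 0.231] shift [7.7, -0.1, -6.8] turn [0.2, 15.9, -0.4]
328
```

Request:
{"method": "carry_out", "body": {
  "commands": [
    [[1.8,0,-1.6],[0,4,0],40],
    [[3.9,0,-3.2],[0,8,0],40],
    [[3.9,0,-3.2],[0,8,0],40],
    [[3.9,0,-3.2],[0,8,0],40],
    [[3.9,0,-3.2],[0,8,0],40]
  ]
}}

```text
time: 22.8
tool_pos: [0.5611, 0.2094, 0.228]
ee_rot: [-0.022, -1.221, -1.813]
force: [0.6, 0.6, 1.0]
grip_width: 0.0424
gripper_force: 61.8
```

```bash
python3 - <<'E'
from pour import *
st()
rows([(-10,(.555,.187,.225)),(-30,(.555,.17,.25)),(-50,(.53,.11,.26)),(-70,(.51,.03,.27)),(-90,(.50,-.03,.27))])
from bench import arm;import cv2
s=arm.grab_frame("scene")["pixels"]; t=arm.grab_frame("top")["pixels"];cv2.imwrite("pics/s6.png",s);cv2.imwrite("pics/t6.png",t)
for n,uv in(('purple',(326,191)),('brown1',(321,220)),('brown2',(389,235))): print(n,ray('top',uv,.04))
E
```

```text
22.8 pos [0.5611 0.2094 0.228 ] rpy [  -1.2  -69.9 -103.9] F [0.6 0.6 1. ] M [-0.513  0.142  0.009] w 0.0424 gf 61.766582148893576 j6 -1.39
-10 (0.555, 0.187, 0.225) [0.564 0.221 0.239] shift [6.4, -0.2, 14.9] turn [0.1, -30.1, -0.4]
-30 (0.555, 0.17, 0.25) [0.565 0.206 0.251] shift [22.6, 4.1, 6.2] turn [-0.0, -50.1, -0.4]
-50 (0.53, 0.11, 0.26) [0.539 0.145 0.248] shift [42.5, -4.5, -57.0] turn [-0.1, -70.1, -0.4]
-70 (0.51, 0.03, 0.27) [0.518 0.059 0.247] shift [71.4, -3.0, -140.8] turn [-0.2, -90.1, -0.4]
-90 (0.5, -0.03, 0.27) [ 0.505 -0.011  0.238] shift [87.3, 2.9, -209.8] turn [-0.3, -110.1, -0.4]
purple [ 0.55750796 -0.04316108  0.04      ]
brown1 [ 0.48081079 -0.02922381  0.04      ]
brown2 [ 0.43947776 -0.20524186  0.04      ]
```

Request:
{"method": "carry_out", "body": {
  "commands": [
    [[4,0,5],[0,-10,0],40],
    [[6,0,12],[0,-20,0],40],
    [[6.4,0,15],[0,-30,0],40],
    [[14,2,10],[0,-40,0],40],
    [[22.6,4,6],[0,-50,0],40],
    [[32,0,-25],[0,-60,0],40],
    [[42.5,-4,-57],[0,-70,0],40],
    [[57,-4,-99],[0,-80,0],40],
    [[71,-3,-141],[0,-90,0],40],
    [[79,0,-175],[0,-100,0],40],
    [[87,3,-210],[0,-110,0],40],
    [[87,3,-210],[0,-110,0],40]
  ]
}}

```text
time: 24.4
tool_pos: [0.5051, -0.01, 0.2372]
ee_rot: [-3.134, -0.002, 1.31]
force: [0.3, 0.5, -0.3]
grip_width: 0.0423
gripper_force: 61.7
```

```bash
python3 - <<'E'
from h import *
st()
go([.546,-.168,.235],[180,0,90]);
E
```

```text
24.4 pos [ 0.5051 -0.01    0.2372] rpy [-1.796e+02 -1.000e-01  7.510e+01] F [ 0.3  0.5 -0.3] M [ 0.05  -0.028 -0.002] w 0.0423 gf 61.72311298723798 j6 0.12
t 24.4 shift [-142.1   80.2    1.2] turn [ -0.4  -0.2 -14.9]
```

Request:
{"method": "carry_out", "body": {
  "commands": [
    [[-50,28,1],[-0.2,-0.1,-5],40],
    [[-100,56,1],[-0.4,-0.2,-10],40],
    [[-142,80,1],[-0.4,-0.2,-15],40],
    [[-142,80,1],[-0.4,-0.2,-15],40],
    [[-142,80,60],[-0.4,-0.2,-15],40],
    [[-142,80,115],[-0.4,-0.2,-15],40],
    [[-142,80,160],[-0.4,-0.2,-15],40],
    [[-142,80,190],[-0.4,-0.2,-15],40],
    [[-142,80,205],[-0.4,-0.2,-15],40],
    [[-142,80,208],[-0.4,-0.2,-15],40],
    [[-142,80,208],[-0.4,-0.2,-15],40]
  ]
}}

```text
time: 25.78
tool_pos: [0.5447, -0.1678, 0.029]
ee_rot: [3.141, 0.0, 1.57]
force: [0.8, -0.6, 0.3]
grip_width: 0.0425
gripper_force: 61.7
```

```bash
python3 - <<'E'
from h import *
st()
go([.546,-.168,.0225],[180,0,90]);
E
```

```text
25.77 pos [ 0.5447 -0.1678  0.029 ] rpy [180.   0.  90.] F [ 0.8 -0.6  0.3] M [-0.008  0.049 -0.045] w 0.0425 gf 61.72527784980048 j6 -0.4
t 25.775 shift [-0.2  1.3  6.5] turn [ 0.  0. -0.]
```

Request:
{"method": "carry_out", "body": {
  "commands": [
    [[0,0,3],[0,0,0],40],
    [[0,0,5.5],[0,0,0],40],
    [[0,0,6.5],[0,0,0],40],
    [[0,0,6.5],[0,0,0],40]
  ]
}}

```text
time: 26.28
tool_pos: [0.5445, -0.1679, 0.0227]
ee_rot: [3.141, 0.001, 1.571]
force: [-4.3, 1.5, 19.1]
grip_width: 0.0422
gripper_force: 63.5
```

```bash
python3 - <<'E'
from h import *
st()
E
```

```text
26.27 pos [ 0.5445 -0.1679  0.0227] rpy [180.   0.  90.] F [-4.3  1.5 19.1] M [ 0.106  0.64  -0.01 ] w 0.0422 gf 63.53478682125569 j6 -0.4
```

Request:
{"method": "carry_out", "body": {
  "commands": [
    [[0,0,-2],[0,0,0],40],
    [[0,0,-2],[0,0,0],52],
    [[0,0,-2],[0,0,0],60],
    [[0,0,-2],[0,0,0],75],
    [[0,0,-2],[0,0,0],75],
    [[0,0,-25],[0,0,0],75],
    [[0,0,-65],[0,0,0],75],
    [[0,0,-120],[0,0,0],75],
    [[0,0,-175],[0,0,0],75],
    [[0,0,-230],[0,0,0],75],
    [[0,0,-230],[0,0,0],75]
  ]
}}

```text
time: 27.65
tool_pos: [0.5462, -0.1684, 0.256]
ee_rot: [3.135, 0.003, 1.571]
force: [0.6, 0.5, -0.1]
grip_width: 0.0639
gripper_force: 0.0
```

```bash
python3 - <<'E'
from h import *
st(); go([.30,-.42,.30],[180,0,90])
E
```

```text
27.65 pos [ 0.5462 -0.1684  0.256 ] rpy [179.6   0.2  90. ] F [ 0.6  0.5 -0.1] M [-0.001  0.001  0.013] w 0.0639 gf 0.0 j6 -0.4
t 27.65 shift [-251.7 -245.9  -44.7] turn [ 0.4  0.2 -0. ]
```

Request:
{"method": "carry_out", "body": {
  "commands": [
    [[-50,-49,-45],[0,0,0],75],
    [[-95,-93,-45],[0,0,0],75],
    [[-140,-137,-45],[0,0,0],75],
    [[-185,-181,-45],[0,0,0],75],
    [[-225,-220,-45],[0,0,0],75],
    [[-252,-246,-45],[0,0,0],75],
    [[-252,-246,-45],[0,0,0],75]
  ]
}}

```text
time: 28.52
tool_pos: [0.296, -0.4215, 0.296]
ee_rot: [-3.14, -0.0, 1.567]
force: [-0.6, 0.3, -0.1]
grip_width: 0.0642
gripper_force: 0.0
```

```bash
python3 - <<'E'
from h import *
st()
from bench import arm;import cv2
s=arm.grab_frame("scene")["pixels"]; t=arm.grab_frame("top")["pixels"];cv2.imwrite("pics/s7.png",s);cv2.imwrite("pics/t7.png",t)
r=lambda im:cv2.resize(im,None,fx=5,fy=5,interpolation=cv2.INTER_CUBIC)
A=np.hstack([r(t[160:220,195:275]),r(t[150:210,340:420])]); B=np.hstack([r(s[210:270,195:275]),r(s[145:205,300:380])])
cv2.imwrite("pics/v7.png",np.vstack([A,B])[:600,:800])
E
```

```text
28.52 pos [ 0.296  -0.4215  0.296 ] rpy [-179.9   -0.    89.8] F [-0.6  0.3 -0.1] M [0.03  0.012 0.012] w 0.0642 gf 0.0 j6 -1.07
```

View pics/v7.png

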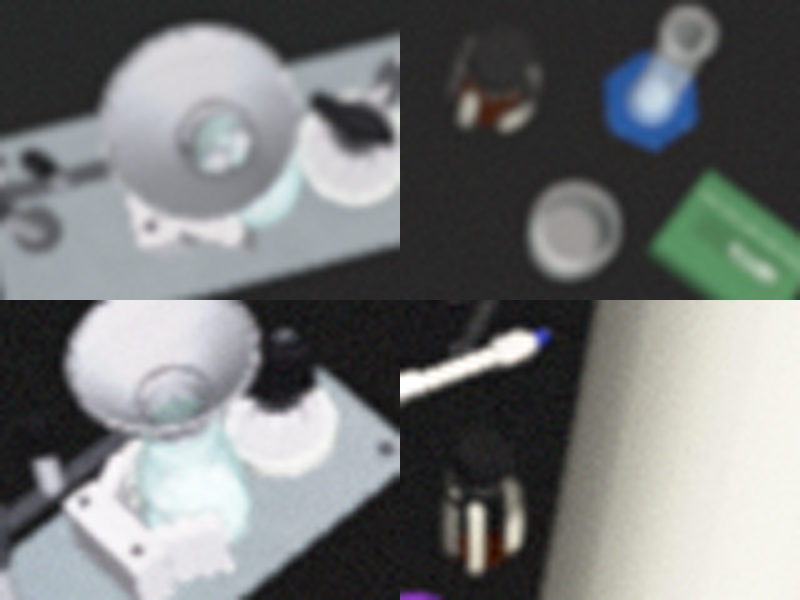

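The picture shows the beaker empty and upright at top (375,196), with the bystanders unmoved. Balls show through the funnel outlet at about (239,189). I'll check for stray balls by differencing the table against the first pictures.

```bash
python3 - <<'E'
import cv2,numpy as np
for a,b in(("top0","t7"),("scene0","s7")):
    d=cv2.absdiff(cv2.GaussianBlur(cv2.imread(f"pics/{a}.png"),(3,3),0),cv2.GaussianBlur(cv2.imread(f"pics/{b}.png"),(3,3),0)).max(2)
    n,l,s,c=cv2.connectedComponentsWithStats((d>35).astype(np.uint8))
    print(a,[(s[i].tolist(),c[i].round().tolist()) for i in range(1,n) if s[i][4]>3])
E
```

```text
top0 [([215, 164, 37, 19, 450], [232.0, 173.0]), ([262, 171, 10, 12, 64], [267.0, 176.0]), ([270, 172, 7, 10, 38], [274.0, 176.0]), ([256, 178, 8, 7, 38], [260.0, 181.0]), ([197, 180, 57, 24, 602], [230.0, 193.0]), ([277, 183, 2, 6, 6], [278.0, 186.0]), ([255, 184, 10, 8, 43], [260.0, 188.0]), ([270, 184, 5, 6, 24], [272.0, 187.0]), ([272, 190, 7, 11, 19], [276.0, 195.0]), ([369, 192, 10, 11, 63], [374.0, 197.0]), ([190, 208, 2, 4, 6], [190.0, 210.0]), ([172, 214, 44, 55, 1438], [193.0, 246.0]), ([460, 238, 180, 111, 6670], [571.0, 295.0]), ([534, 259, 9, 18, 119], [538.0, 267.0]), ([525, 266, 9, 9, 39], [529.0, 269.0]), ([278, 276, 109, 101, 7069], [332.0, 334.0]), ([504, 289, 30, 12, 140], [520.0, 296.0]), ([296, 295, 3, 2, 4], [297.0, 296.0]), ([292, 297, 2, 4, 6], [292.0, 298.0]), ([289, 300, 2, 2, 4], [290.0, 300.0]), ([381, 302, 143, 85, 4745], [438.0, 338.0]), ([565, 303, 58, 97, 1777], [595.0, 355.0]), ([207, 304, 87, 56, 1369], [248.0, 330.0]), ([355, 305, 26, 14, 251], [368.0, 311.0]), ([529, 308, 5, 2, 9], [531.0, 308.0]), ([632, 326, 2, 4, 5], [633.0, 327.0]), ([614, 341,
[... 1831 characters left out ...]
, 263, 32, 26, 464], [211.0, 276.0]), ([207, 274, 33, 27, 356], [226.0, 289.0]), ([409, 278, 3, 3, 5], [410.0, 279.0]), ([204, 290, 3, 4, 9], [205.0, 292.0]), ([344, 292, 54, 86, 1775], [370.0, 344.0]), ([374, 298, 3, 3, 7], [375.0, 299.0]), ([369, 300, 4, 3, 9], [371.0, 301.0]), ([357, 315, 4, 6, 20], [359.0, 318.0]), ([308, 333, 33, 21, 219], [326.0, 342.0]), ([489, 333, 14, 35, 199], [497.0, 348.0]), ([487, 350, 10, 11, 43], [492.0, 354.0]), ([494, 363, 9, 22, 63], [498.0, 374.0]), ([451, 370, 27, 30, 95], [463.0, 386.0]), ([477, 370, 5, 10, 11], [479.0, 375.0]), ([465, 371, 26, 29, 257], [479.0, 388.0]), ([416, 390, 15, 10, 110], [423.0, 395.0]), ([482, 390, 10, 10, 43], [487.0, 395.0])]
```

No stray objects: the only changes are the knob, funnel, bottle, the inside of the beaker, and the arm itself.

```bash
python3 -c "
from bench import arm
print(arm.sign_off())"
```

```text
the job is handed in; nothing more can be done
None
```

I handed in the job at about 28.5 s: the bottle is clamped at the first click, the funnel is home, the balls are poured, and the empty beaker stands upright back in its place. The bystanders look unmoved and no stray balls show, but I could not count all six in the bottle: some show through the funnel outlet, and the beaker looked and weighed empty.

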